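Put the drill-press kit away

TASK

Drilling is over: put the kit away. Stand each of the three hole saws, teeth down, in the white pipe cap made for its size (small in small, medium in medium, large in large), lowering it in rather than dropping it, and push the aluminium spacer bar, upright, fully home against the stop in the gap of the U-shaped wooden block.

Things in the scene. Friction and masses are not known exactly. Their poses are not given: they have to be found in the camera images.
- saw_small: The small hole saw: a dark steel cup 28 mm in diameter, 40 mm tall, closed on top, standing teeth down on the bench. A round bright 11 mm shank, the handle, rises from the middle of its top (z 40 to 72 mm; an 18 mm collar covers the first 3 mm). Loose, about 80 g. Origin: centre of the toothed underside; z up the shank.
- saw_medium: The medium hole saw: a dark steel cup 44 mm in diameter, 40 mm tall, closed on top, standing teeth down on the bench. A round bright 11 mm shank, the handle, rises from the middle of its top (z 40 to 72 mm; an 18 mm collar covers the first 3 mm). Loose, about 150 g. Origin: centre of the toothed underside; z up the shank.
- saw_large: The large hole saw: a dark steel cup 60 mm in diameter, 40 mm tall, closed on top, standing teeth down on the bench. A round bright 11 mm shank, the handle, rises from the middle of its top (z 40 to 72 mm; an 18 mm collar covers the first 3 mm). Loose, about 240 g. Origin: centre of the toothed underside; z up the shank.
- spacer: Bright aluminium spacer bar, loose, standing on the bench on its long narrow side: 60 mm long (its x), 16 mm thick (its y), 56 mm tall (its z), plain and the same either way round, about 145 g. Origin: centre of its underside.
- cap_small: The small white plastic pipe cap, screwed to the bench with its open mouth up: a round cup of 54 mm outside and 46 mm inside diameter, 22 mm tall, its inner floor 5 mm above the bench. Holder of the small hole saw (28 mm). Origin: centre of its underside, at bench height; z up.
- cap_medium: The medium white plastic pipe cap, screwed to the bench with its open mouth up: a round cup of 70 mm outside and 62 mm inside diameter, 22 mm tall, its inner floor 5 mm above the bench. Holder of the medium hole saw (44 mm). Origin: centre of its underside, at bench height; z up.
- cap_large: The large white plastic pipe cap, screwed to the bench with its open mouth up: a round cup of 86 mm outside and 78 mm inside diameter, 22 mm tall, its inner floor 5 mm above the bench. Holder of the large hole saw (60 mm). Origin: centre of its underside, at bench height; z up.
- gap_block: Fixed U-shaped dark wood block, 26 mm tall, 68 wide. Gap 20 mm wide, floored by the bench, open on top and at -x (about towards the robot), stop at +x. Origin: bench height, gap centre line, where the centre of the spacer's underside is when home; x along the gap to the stop. Stop face x = +30 mm, cheeks from -12 to +48, steel lips flare the mouth to 40 mm wide at x = -28.

How it is judged:
By the outcome, as a careful person would: the job done as asked, in the order asked, and still so for the second after the job is handed in, with the robot touching nothing.
It also fails if it takes over 110 s, if anything falls off the work surface, if the arm or the gripper's body presses on something with over 40 N, if the wrist force passes 120 N, or if a joint passes its speed limit or range.

ROBOT

A 6-joint arm with a two-finger parallel gripper is mounted at the origin on the work surface. World frame = base frame: x ahead of the robot, y to its left, z up, the work surface at z = 0. Lengths are in m, angles in degrees, forces in N, time in s.
With the tool pointing down it reaches from about 0.3 to 0.825 m from the base axis. Payload 5.4 kg.
Tool frame: the origin (TCP) lies midway between the tips of the shut fingers; the grasp point (between the pads) lies 19 mm behind it; z points along the fingers, y is the line along which they close (so a half turn about z gives the same grasp; the last joint's range is limited). The gripper opens to 92 mm and grips with 3 to 60 N. Pads are 20 mm wide; open, the fingers measure 128 mm over their backs; the gripper's body (75 mm by 189 mm) begins 69 mm behind the grasp point.
Start: joints at [52.821, 9.076, 91.501, -0, 79.423, -12.038], TCP at [0.244, 0.521, 0.215] pointing down, gripper open.
Joint ranges: [-166.64, 166.64], [-54.1, 131.32], [10.49, 154.53], [-73.88, 253.88], [9.74, 151.15], [-171.62, 171.62]. Speed limits (degrees/s): [147.25, 147.25, 180, 180, 180, 180].

INTERFACE

Orientations are given as a 3x3 rotation matrix whose columns are the frame's x, y, z axes.
In Python, from bench import arm gives the robot as it stands.
- The arm moves only by the tool jog_arm, called after "Call:" as a command line: name --argument value ..., lists and objects as JSON in quotes. Schema: {"type":"object","properties":{"steps":{"type":"array","items":{"type":"number"},"minItems":6,"maxItems":30},"jaw":{"type":"number"},"only":{"type":"string"},"quiet":{"type":"boolean"},"lines":{"type":"string"}},"required":["steps"],"additionalProperties":false}. steps is one flat list of numbers that holds 1 to 5 rows one after another, with no inner brackets; each row has 6 numbers: dx, dy, dz in units of 100 mm, then a rotation vector rx, ry, rz in degrees; each row is the pose to reach, as a shift and turn from the pose commanded when the call began, along the tool's axes at that moment; what a row does not reach only later rows make up. A row lasts 1/10 s, in which the tool goes at most 0.05 m and 8.59 degrees, less where a joint would pass 70% of its speed; a pose out of reach is approached as far as the arm can. jaw is the opening from 0.0 (shut) to 1.0 (fully open), set as the call begins (left out keeps the last). The fingers move at their own pace and stop on an object; the grip force is fixed at half the most. Time passes only in rows, so rows that do not move let the fingers close. The tool returns the time, the measured TCP pose, the force, the opening and the grip force at its end. only (a regular expression) keeps the lines of the reply that match it, lines (a string "A,B") keeps lines A to B, and quiet returns only ok. Input that does not fit is refused with a message, and nothing moves.
- arm.state(): the state, without advancing time (a new reading comes with each control period).
- arm.get_image(name): name is "side" or "top" or "wrist"; returns a dict with "pixels" (384x512x3 uint8, red, green, blue), "intrinsics" (3x3 intrinsics, pixels), "rvec" (rotation vector, rad) and "tvec" (3), from world to camera coordinates, as OpenCV has them. Camera axes: x right, y down, z forward; pixel columns grow to the right and rows downward; lengths in m; the calibration is good to about 2 mm. A picture is of the moment at which its call begins. There is no depth.
- arm.finish_job(): hands the job in; it is judged then, once.
The state is a dict: "time_s": time; "joints": joint angles; "qvel": joint speeds; "effort": joint torques, N m; "eef_pos": TCP position; "orientation": TCP orientation; "ft_force": force on the tool from outside, world axes, zero at the start; "moment": the same for the moment, N m; "opening": opening from 0.0 (shut) to 1.0 (fully open); "grip_force": force on a finger pad.
Only numpy, scipy, OpenCV 4.12 (cv2) and the standard library are available. Lean on these libraries where they do the work, as an engineer would, in place of code of your own. Each camera call takes 0.05 s, during which the arm holds its last target. There are 200 camera calls.

## Working session

There is one attempt and no reset: what is moved stays moved. The work goes in short steps, Python scripts to look and compute and a tool call to move; the robot and the scene stay as the last step left them, time stands still between calls to the robot, and variables do not carry over. Pictures are saved under pics/ and viewed, at most 17 in all, crops included, and the job is handed in when it is done.

```bash
ls; mkdir -p pics
```

Run:
```python
from bench import arm
import cv2
for n in("top","side"):
    d=arm.get_image(n); cv2.imwrite(f"pics/{n}0.png",d["pixels"][:,:,::-1]); print(n,d["intrinsics"],d["rvec"],d["tvec"])
s=arm.state(); print(s)
```

```text
bench.py
pics
top [[361.20069332   0.         258.26717722]
 [  0.         361.20069332 189.6159487 ]
 [  0.           0.           1.        ]] [ 2.19650198 -2.18581191  0.04949272] [0.04277189 0.49424999 0.81972251]
side [[414.92326724   0.         258.49235425]
 [  0.         414.92326724 189.02000352]
 [  0.           0.           1.        ]] [ 1.9764685  -0.780511    0.45644025] [-0.35456688  0.21155122  0.70891648]
{'time_s': 0.1, 'joints': array([ 5.28210305e+01,  9.10999745e+00,  9.15620945e+01, -4.72412309e-04,
        7.94236194e+01, -1.20374369e+01]), 'qvel': array([-0.01486039,  0.07600434, -0.22686144,  0.09039058,  0.00812017,
       -0.06686793]), 'effort': array([-3.99975388e-04, -3.86506605e+01, -3.22959960e+01,  7.03855581e-02,
        3.39292665e-02, -5.43252781e-05]), 'eef_pos': array([0.24397054, 0.52006928, 0.21373302]), 'orientation': array([[-9.05261542e-01,  4.24853545e-01, -1.00302259e-03],
       [ 4.24854592e-01,  9.05260620e-01, -1.33585330e-03],
       [ 3.40454841e-04, -1.63543537e-03, -9.99998605e-01]]), 'ft_force': array([-0.39091427,  0.8721666 , -0.26944981]), 'moment': array([ 0.03217534, -0.00535773,  0.02969303]), 'grip_force': 0.0, 'opening': 0.9982450203105266}
```

View pics/top0.png

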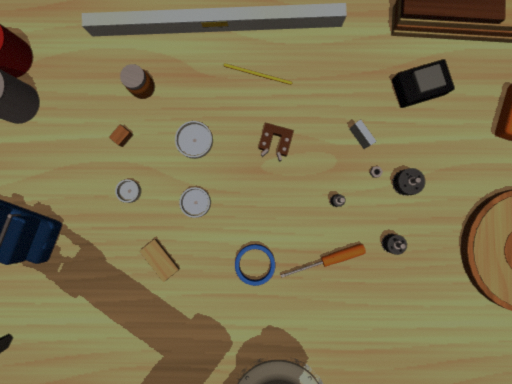

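View pics/side0.png

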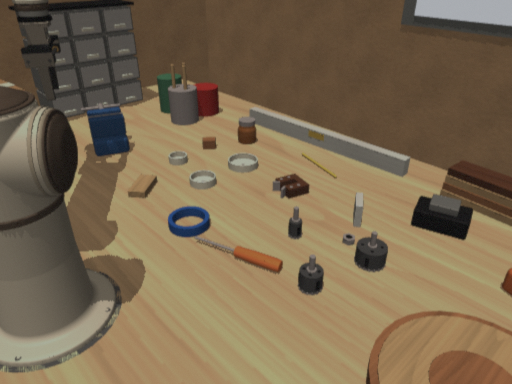

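The top view shows the small saw at (338,200), medium at (396,244) and large at (409,181). The caps are small (128,190), medium (196,201) and large (194,140), the block is at (276,139) and the spacer at (363,133). The side view shows the same layout. Next I'll zoom in for precise pixels.

Run:
```python
import cv2,numpy as np
t=cv2.imread("pics/top0.png"); s=cv2.imread("pics/side0.png")
def crop(im,x,y,w,h,k): 
    c=cv2.resize(im[y:y+h,x:x+w],None,fx=k,fy=k,interpolation=cv2.INTER_CUBIC)
    for i in range(0,w,10): cv2.putText(c,str(x+i) if i%20==0 else '',(i*k,8),0,.3,(0,0,255)); cv2.line(c,(i*k,0),(i*k,4),(0,0,255))
    for i in range(0,h,10): cv2.putText(c,str(y+i),(0,i*k+3),0,.3,(0,0,255))
    return c
cv2.imwrite("pics/topA.png",crop(t,250,110,190,150,4))
cv2.imwrite("pics/sideA.png",crop(s,265,165,130,135,4))
cv2.imwrite("pics/topB.png",crop(t,110,110,110,115,5))
cv2.imwrite("pics/sideB.png",crop(s,160,140,105,60,6))
```

```text
(no output)
```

View pics/topA.png

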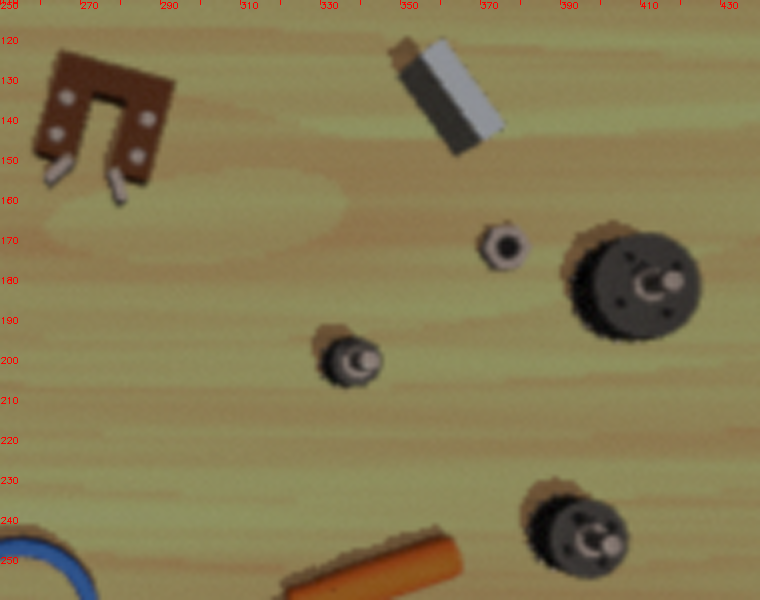

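View pics/sideA.png

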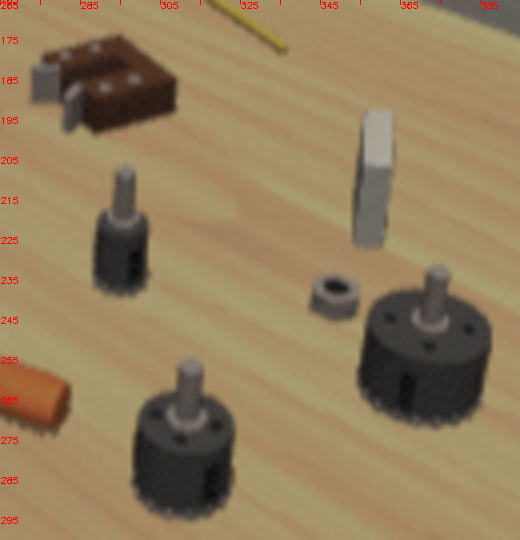

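View pics/topB.png

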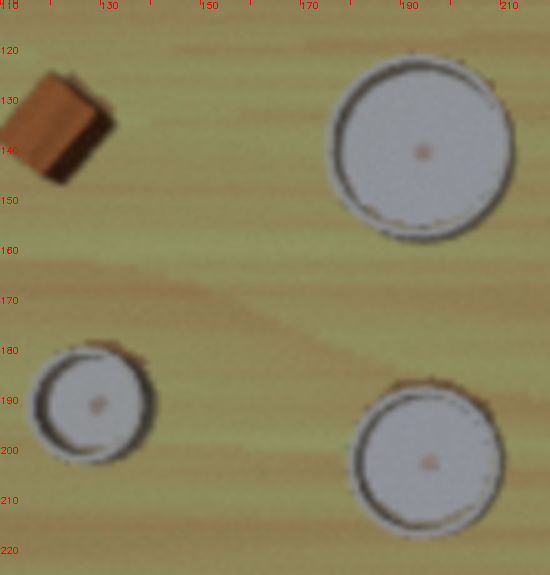

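View pics/sideB.png

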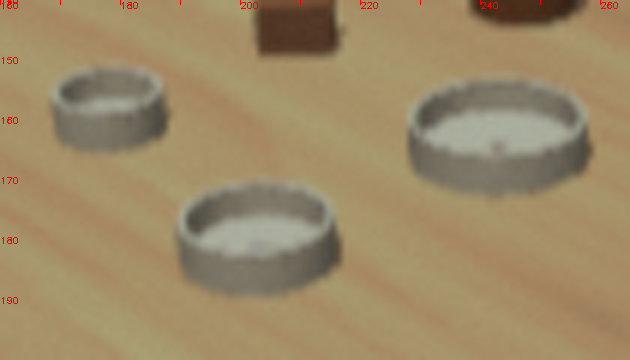

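The crops give clear features:
- **Saws:** shank tops in both views.
- **Spacer:** top-face corners in both views.
- **Block:** four screws and its outline.
- **Caps:** centre screws and rims.

Now I'll triangulate.

Create h.py:
```python
import numpy as np,cv2
cams={'top':([[361.20069332,0,258.26717722],[0,361.20069332,189.6159487],[0,0,1]],[2.19650198,-2.18581191,.04949272],[.04277189,.49424999,.81972251]),
'side':([[414.92326724,0,258.49235425],[0,414.92326724,189.02000352],[0,0,1]],[1.9764685,-.780511,.45644025],[-.35456688,.21155122,.70891648])}
def P(c):
    K,r,t=c; return np.array(K)@np.c_[cv2.Rodrigues(np.array(r,float))[0],np.array(t,float)]
def proj(c,X): p=P(c)@np.r_[X,1]; return p[:2]/p[2]
def tri(a,pa,b,pb):
    X=cv2.triangulatePoints(P(a),P(b),np.array(pa,float),np.array(pb,float))[:,0]; X=X[:3]/X[3]
    return X,np.linalg.norm(proj(a,X)-pa)+np.linalg.norm(proj(b,X)-pb)
def plane(c,p,z):
    M=P(c); H=np.c_[M[:,:2],M[:,2]*z+M[:,3]]; X=np.linalg.solve(H,[p[0],p[1],1]); return X[:2]/X[2]
def u(p,o,k): return (np.array(p,float)+.5)/k-.5+np.array(o)
```

Run:
```python
from h import *
np.set_printoptions(precision=4,suppress=True)
T,S=cams['top'],cams['side']
tA=lambda p:u(p,(250,110),4); sA=lambda p:u(p,(265,165),4); tB=lambda p:u(p,(110,110),5); sB=lambda p:u(p,(160,140),6)
for n,a,b in [('small',(369,360),(126,170)),('med',(612,545),(190,364)),('large',(673,280),(438,269)),('spacer',(462.5,90),(377,137))]:
    print(n,*tri(T,tA(a),S,sA(b)), plane(T,tA(a),.056 if n=='spacer' else .072))
for a in [(422,52),(442,39),(504,127),(482,141)]: print(' sp',plane(T,tA(a),.056))
for a in [(67,97),(57,133),(148,119),(137,156)]:
  print('screw',plane(T,tA(a),.026),[ (tri(T,tA(a),S,sA(b))[0][2].round(3),tri(T,tA(a),S,sA(b))[1].round(1)) for b in [(66,56),(96,48),(134,79),(105,88)]])
for a in [(62,50),(175,81),(147,185),(35,150),(94,94),(127,104),(113,168),(72,160)]: print(' blk',plane(T,tA(a),.026))
print('caps'); 
for n,a,b in [('large',(423,152),(498,147)),('med',(430,463),(257,247)),]: print(n,*tri(T,tB(a),S,sB(b)),plane(T,tB(a),.006))
print('small',plane(T,tB((97,405)),.006),plane(S,sB((109,89)),.022))
print('tool campos',[(-cv2.Rodrigues(np.array(c[1]))[0].T@np.array(c[2])) for c in (T,S)])
```

```text
small [ 0.4698 -0.1332  0.0729] 0.6277742137821717 [ 0.4704 -0.134 ]
med [ 0.3722 -0.2604  0.0733] 1.1435546206406475 [ 0.373  -0.2618]
large [ 0.513  -0.2949  0.0737] 1.069631665016733 [ 0.5139 -0.2966]
spacer [ 0.6186 -0.1889  0.0566] 0.9644954802560195 [ 0.6196 -0.1899]
 sp [ 0.6407 -0.1679]
 sp [ 0.6479 -0.179 ]
 sp [ 0.5991 -0.2125]
 sp [ 0.5913 -0.2003]
screw [0.6212 0.0272] [(np.float64(0.023), np.float64(8.7)), (np.float64(0.027), np.float64(0.4)), (np.float64(0.001), np.float64(8.6)), (np.float64(-0.005), np.float64(0.6))]
screw [0.6004 0.0328] [(np.float64(0.027), np.float64(0.8)), (np.float64(0.032), np.float64(7.5)), (np.float64(0.007), np.float64(16.5)), (np.float64(0.0), np.float64(8.5))]
screw [ 0.6087 -0.0191] [(np.float64(0.049), np.float64(17.9)), (np.float64(0.053), np.float64(9.7)), (np.float64(0.028), np.float64(0.9)), (np.float64(0.023), np.float64(8.8))]
screw [ 0.5873 -0.0129] [(np.float64(0.052), np.float64(9.7)), (np.float64(0.057), np.float64(1.5)), (np.float64(0.033), np.float64(7.4)), (np.float64(0.027), np.float64(0.6))]
 blk [0.6484 0.0301]
 blk [ 0.6306 -0.0346]
 blk [ 0.5707 -0.0186]
 blk [0.5906 0.0453]
 blk [0.623  0.0117]
 blk [ 0.6173 -0.0071]
 blk [0.5804 0.0008]
 blk [0.5849 0.0242]
caps
large [0.6095 0.1968 0.0059] 0.6655600174744954 [0.6103 0.1961]
med [0.4633 0.1913 0.0078] 0.9892014958291868 [0.4644 0.1908]
small [0.4907 0.3466] [0.4908 0.3486]
tool campos [array([0.4503, 0.0389, 0.8449]), array([-0.0918, -0.6129,  0.5375])]
```

The heights come out within 2 mm of the text (72, 56 and 26 mm), so the positions can be trusted. I'll go to the small saw first, turning the tool so its axes line up with the world axes.

The rows are not in the units I measure in: shifts go in units of 100 mm. I convert before sending: -0.172 m is -1.72, -0.1675 m is -1.675.

Call:
jog_arm --steps '[-0.33, -0.34, 0, 0, 0, -5, -0.67, -0.69, 0, 0, 0, -10, -1, -1.03, 0, 0, 0, -15, -1.34, -1.38, 0, 0, 0, -20, -1.675, -1.72, 0, 0, 0, -25.1]' --jaw 0.5

```text
time_s: 0.6
eef_pos: [0.3227, 0.2918, 0.2142]
orientation: [[-1.0, -0.004, -0.0], [-0.004, 1.0, -0.0], [0.0, -0.0, -1.0]]
ft_force: [1.2, -0.1, 0.3]
opening: 0.591
grip_force: 0.0
```

Call:
jog_arm --steps '[0, 0, 0, 0, 0, 0]'

```text
time_s: 0.7
eef_pos: [0.3243, 0.2895, 0.2142]
orientation: [[-1.0, 0.005, 0.0], [0.005, 1.0, -0.002], [-0.0, -0.002, -1.0]]
ft_force: [-0.0, 0.7, -0.1]
opening: 0.505
grip_force: 0.0
```
Good. Now to (0.470,-0.1335): delta (.1457,-.423). dz to z=.13: .084.
10 rows: command A half: (-.073,-.2115,.04), B same (.044).

Call:
jog_arm --steps '[-0.146, -0.423, 0, 0, 0, 0, -0.29, -0.846, 0, 0, 0, 0, -0.44, -1.27, 0, 0, 0, 0, -0.58, -1.69, 0, 0, 0, 0, -0.73, -2.115, 0, 0, 0, 0]' --only "pos"

```text
eef_pos: [0.3958, 0.0812, 0.2145]
```

Call:
jog_arm --steps '[-0.146, -0.423, 0, 0, 0, 0, -0.29, -0.846, 0.1, 0, 0, 0, -0.44, -1.27, 0.2, 0, 0, 0, -0.58, -1.69, 0.3, 0, 0, 0, -0.73, -2.115, 0.3, 0, 0, 0]' --only "pos"

```text
eef_pos: [0.4681, -0.13, 0.1826]
```

Call:
jog_arm --steps '[0, 0, 0, 0, 0, 0, 0, 0, 0, 0, 0, 0]'

```text
time_s: 1.9
eef_pos: [0.4686, -0.1291, 0.184]
orientation: [[-1.0, 0.002, -0.001], [0.002, 1.0, 0.001], [0.001, 0.001, -1.0]]
ft_force: [-0.4, 1.0, -0.1]
opening: 0.501
grip_force: 0.0
```

Run:
```python
from bench import arm
from h import *
d=arm.get_image("wrist"); cv2.imwrite("pics/w1.png",d["pixels"][:,:,::-1])
s=arm.state(); c=(d["intrinsics"],d["rvec"],d["tvec"]); print(s["eef_pos"],repr(c))
for X in ([.470,-.1335,.072],[.4698,-.1332,.04]): print(proj(c,X))
```

```text
[ 0.4684207  -0.12834943  0.18422345] (array([[283.46023652,   0.        , 255.22634443],
       [  0.        , 283.46023652, 195.32333536],
       [  0.        ,   0.        ,   1.        ]]), array([-2.08160497, -2.07733005, -0.28010149]), array([ 0.12904906, -0.47388263,  0.23820316]))
[251.86160559 194.12869118]
[252.40586042 186.67964842]
```

View pics/w1.png

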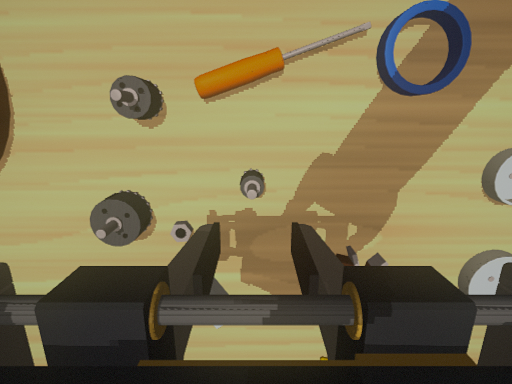

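The wrist view shows the small saw's shank top at (252,194), within a pixel of the predicted (251.9,194.1). So position and calibration agree, and I'll descend.

Call:
jog_arm --steps '[-0.015, -0.045, 0.4, 0, 0, 0, -0.015, -0.045, 0.7, 0, 0, 0, -0.015, -0.045, 1, 0, 0, 0, -0.015, -0.045, 1, 0, 0, 0, -0.015, -0.045, 1, 0, 0, 0]'

```text
time_s: 2.45
eef_pos: [0.47, -0.1327, 0.0851]
orientation: [[-1.0, -0.001, -0.0], [-0.001, 1.0, 0.0], [0.0, 0.0, -1.0]]
ft_force: [-0.2, 0.5, 0.7]
opening: 0.502
grip_force: 0.0
```

Call:
jog_arm --steps '[0, 0, 0, 0, 0, 0]' --only "pos"

```text
eef_pos: [0.4714, -0.134, 0.0867]
```

Run:
```python
from bench import arm
from h import *
for i in range(2):
  d=arm.get_image("wrist"); print(arm.state()["eef_pos"])
cv2.imwrite("pics/w2.png",d["pixels"][:,:,::-1])
c=(d["intrinsics"],d["rvec"],d["tvec"])
print(proj(c,[.470,-.1335,.072]))
```

```text
[ 0.47150808 -0.13425846  0.08679436]
[ 0.47141835 -0.13434917  0.08662366]
[257.84920935 226.09865045]
```

View pics/w2.png

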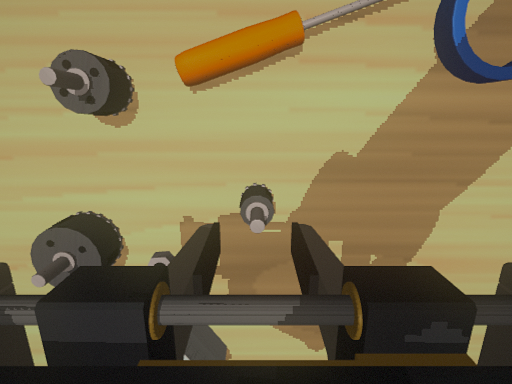

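The shank top is at (257,226), centred between the finger inner edges at 219 and 291. I'll lower the rest of the way and grip.

To row units: 0.039 m is 0.39, 0.035 m is 0.35.

Call:
jog_arm --steps '[0.01, 0, 0.2, 0, 0, 0, 0.01, 0, 0.35, 0, 0, 0, 0.01, 0, 0.39, 0, 0, 0, 0.01, 0, 0.39, 0, 0, 0]'

```text
time_s: 3.05
eef_pos: [0.4692, -0.134, 0.046]
orientation: [[-1.0, 0.001, 0.0], [0.001, 1.0, -0.0], [-0.0, -0.0, -1.0]]
ft_force: [0.8, -0.1, -0.6]
opening: 0.499
grip_force: 0.0
```

Call:
jog_arm --steps '[0, 0, 0, 0, 0, 0, 0, 0, 0, 0, 0, 0, 0, 0, 0, 0, 0, 0, 0, 0, 0, 0, 0, 0, 0, 0, 0, 0, 0, 0]' --jaw 0.0

```text
time_s: 3.55
eef_pos: [0.4692, -0.134, 0.0458]
orientation: [[-1.0, 0.001, 0.0], [0.001, 1.0, -0.0], [-0.0, -0.0, -1.0]]
ft_force: [0.9, 0.4, -0.1]
opening: 0.106
grip_force: 30.0
```

Call:
jog_arm --steps '[0, 0, 0, 0, 0, 0, 0, 0, 0, 0, 0, 0, 0, 0, 0, 0, 0, 0]' --jaw 0.0

```text
time_s: 3.85
eef_pos: [0.4692, -0.134, 0.0457]
orientation: [[-1.0, 0.001, 0.0], [0.001, 1.0, -0.0], [-0.0, -0.0, -1.0]]
ft_force: [-0.2, 0.4, 1.6]
opening: 0.113
grip_force: 30.0
```

Gripped: 0.113 × 92 is about 11 mm. Next, lift and carry it to the small cap.

To row units: -0.11 m is -1.1, 0.07 m is 0.7.

Call:
jog_arm --steps '[0, 0, -0.2, 0, 0, 0, 0, 0, -0.6, 0, 0, 0, 0, 0, -1.1, 0, 0, 0, 0, 0.3, -1.1, 0, 0, 0, -0.01, 0.7, -1.1, 0, 0, 0]'

```text
time_s: 4.35
eef_pos: [0.4714, -0.0648, 0.1576]
orientation: [[-1.0, 0.004, 0.004], [0.004, 1.0, -0.002], [-0.004, -0.002, -1.0]]
ft_force: [0.4, 0.7, -1.7]
opening: 0.111
grip_force: 30.0
```

Call:
jog_arm --steps '[-0.04, 0.45, 0, 0, 0, 0, -0.08, 0.9, 0, 0, 0, 0, -0.12, 1.35, 0, 0, 0, 0, -0.16, 1.8, 0, 0, 0, 0, -0.2, 2.25, 0, 0, 0, 0]' --only "pos"

```text
eef_pos: [0.4899, 0.1629, 0.1554]
```

Call:
jog_arm --steps '[0, 0.45, 0, 0, 0, 0, 0, 0.9, 0, 0, 0, 0, 0, 1.35, 0, 0, 0, 0, -0.01, 1.7, 0, 0, 0, 0, -0.01, 1.85, 0, 0, 0, 0]' --only "pos"

```text
eef_pos: [0.4906, 0.3487, 0.1551]
```

Call:
jog_arm --steps '[0, 0, 0, 0, 0, 0, 0, 0, 0, 0, 0, 0]'

```text
time_s: 5.55
eef_pos: [0.4913, 0.3449, 0.1552]
orientation: [[-1.0, 0.001, -0.001], [0.001, 1.0, -0.001], [0.001, -0.001, -1.0]]
ft_force: [0.4, -0.0, -0.9]
opening: 0.109
grip_force: 30.0
```

To row units: 0.09 m is 0.9, 0.002 m is 0.02.

Call:
jog_arm --steps '[0, 0.02, 0.4, 0, 0, 0, 0, 0.02, 0.75, 0, 0, 0, 0, 0.02, 0.9, 0, 0, 0, 0, 0.02, 0.97, 0, 0, 0, 0, 0.02, 1, 0, 0, 0]'

```text
time_s: 6.05
eef_pos: [0.492, 0.3474, 0.056]
orientation: [[-1.0, 0.002, 0.001], [0.002, 1.0, 0.0], [-0.001, 0.0, -1.0]]
ft_force: [-0.5, 0.5, -0.9]
opening: 0.107
grip_force: 30.0
```

Call:
jog_arm --steps '[0, 0, 0.01, 0, 0, 0, 0, 0, 0.02, 0, 0, 0, 0, 0, 0.03, 0, 0, 0, 0, 0, 0.04, 0, 0, 0]'

```text
time_s: 6.45
eef_pos: [0.4919, 0.3483, 0.0523]
orientation: [[-1.0, 0.001, 0.001], [0.001, 1.0, 0.001], [-0.001, 0.001, -1.0]]
ft_force: [0.4, 0.0, -0.9]
opening: 0.11
grip_force: 30.0
```

Call:
jog_arm --steps '[0, 0, 0.005, 0, 0, 0, 0, 0, 0.01, 0, 0, 0, 0, 0, 0.01, 0, 0, 0]' --only "pos|ft"

```text
eef_pos: [0.4915, 0.3481, 0.0508]
ft_force: [0.1, -0.9, 0.7]
```

Call:
jog_arm --steps '[0, 0, 0.005, 0, 0, 0, 0, 0, 0.01, 0, 0, 0, 0, 0, 0.01, 0, 0, 0]' --only "pos|ft"

```text
eef_pos: [0.4918, 0.3483, 0.0507]
ft_force: [-1.9, -1.0, 7.3]
```

Run:
```python
from bench import arm
import cv2
from h import *
d=arm.get_image("top")["pixels"][:,:,::-1]; e=arm.get_image("side")["pixels"][:,:,::-1]
cv2.imwrite("pics/p1.png",np.hstack([cv2.resize(d[150:230,90:170],None,fx=5,fy=5),cv2.resize(e[120:200,140:220],None,fx=5,fy=5)]))
```

```text
(no output)
```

View pics/p1.png

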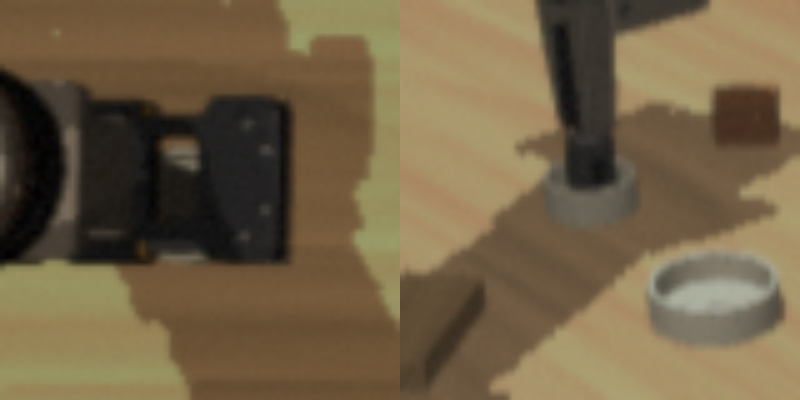

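The side crop shows the small saw inside its cap (around (590,185) in the crop). The 7 N floor contact comes at exactly +5 mm. I'll release, retreat and head for the medium saw.

To row units: -0.001 m is -0.01.

Call:
jog_arm --steps '[0, 0, -0.01, 0, 0, 0, 0, 0, -0.01, 0, 0, 0, 0, 0, -0.01, 0, 0, 0, 0, 0, -0.01, 0, 0, 0]' --jaw 0.5

```text
time_s: 7.55
eef_pos: [0.4912, 0.3479, 0.0503]
orientation: [[-1.0, 0.001, -0.0], [0.001, 1.0, -0.0], [0.0, -0.0, -1.0]]
ft_force: [0.2, -0.2, 1.2]
opening: 0.435
grip_force: 0.0
```

Call:
jog_arm --steps '[0, 0, -0.3, 0, 0, 0, 0, 0, -0.6, 0, 0, 0, 0, 0, -0.9, 0, 0, 0, 0.08, -0.4, -0.9, 0, 0, 0, 0.17, -0.85, -0.9, 0, 0, 0]' --only "pos|open"

```text
eef_pos: [0.4751, 0.2631, 0.142]
opening: 0.501
```

Call:
jog_arm --steps '[0.09, -0.47, 0, 0, 0, 0, 0.18, -0.94, 0, 0, 0, 0, 0.27, -1.4, 0, 0, 0, 0, 0.36, -1.87, 0, 0, 0, 0, 0.45, -2.34, 0, 0, 0, 0]' --only "pos|open"

```text
eef_pos: [0.4285, 0.0275, 0.1406]
opening: 0.499
```

Call:
jog_arm --steps '[0.09, -0.47, 0, 0, 0, 0, 0.18, -0.94, 0, 0, 0, 0, 0.27, -1.4, 0, 0, 0, 0, 0.36, -1.87, 0, 0, 0, 0, 0.45, -2.34, 0, 0, 0, 0]' --only "pos|open"

```text
eef_pos: [0.3833, -0.2068, 0.1408]
opening: 0.503
```

Call:
jog_arm --steps '[0.08, -0.4, 0, 0, 0, 0, 0.12, -0.58, 0, 0, 0, 0, 0.12, -0.58, 0, 0, 0, 0, 0.12, -0.58, 0, 0, 0, 0]'

```text
time_s: 9.45
eef_pos: [0.3718, -0.2624, 0.1403]
orientation: [[-1.0, 0.001, -0.0], [0.001, 1.0, 0.001], [0.0, 0.001, -1.0]]
ft_force: [-0.6, 0.1, -0.5]
opening: 0.5
grip_force: 0.0
```

Run:
```python
from bench import arm
import cv2
from h import *
d=arm.get_image("wrist"); w=d["pixels"][:,:,::-1]; t=arm.get_image("top")["pixels"][:,:,::-1]
c=(d["intrinsics"],d["rvec"],d["tvec"]); print(arm.state()["eef_pos"],proj(c,[.3725,-.261,.072]))
cv2.imwrite("pics/p2.png",np.hstack([w[100:400],cv2.resize(t[150:230,90:170],(284,284))]) if 0 else np.hstack([w,cv2.resize(t[120:240,90:180],(288,384))]))
```

```text
[ 0.37212998 -0.26164746  0.14036569] [257.91862214 206.05178764]
```

View pics/p2.png

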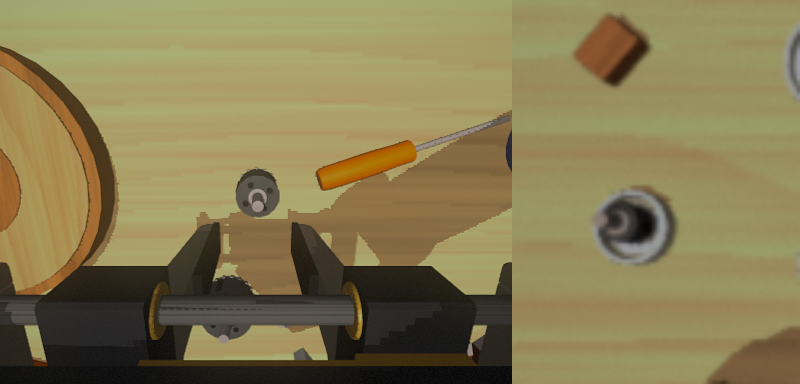

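The wrist view shows the medium shank top at (258,206), exactly as predicted. The top view (right-hand part) shows the small saw standing in its cap. I'll descend, grip and carry the medium saw.

To row units: 0.094 m is 0.94, 0.09 m is 0.9.

Call:
jog_arm --steps '[0, 0.01, 0.3, 0, 0, 0, 0, 0.01, 0.6, 0, 0, 0, 0, 0.01, 0.8, 0, 0, 0, 0, 0.01, 0.9, 0, 0, 0, 0, 0.01, 0.94, 0, 0, 0]'

```text
time_s: 10.05
eef_pos: [0.3718, -0.2606, 0.0459]
orientation: [[-1.0, -0.001, -0.001], [-0.001, 1.0, 0.001], [0.001, 0.001, -1.0]]
ft_force: [-0.4, 0.4, 0.4]
opening: 0.498
grip_force: 0.0
```

Call:
jog_arm --steps '[0, 0, 0, 0, 0, 0, 0, 0, 0, 0, 0, 0, 0, 0, 0, 0, 0, 0, 0, 0, 0, 0, 0, 0, 0, 0, 0, 0, 0, 0]' --jaw 0.0

```text
time_s: 10.55
eef_pos: [0.3721, -0.262, 0.047]
orientation: [[-1.0, 0.001, 0.0], [0.001, 1.0, -0.0], [-0.0, -0.0, -1.0]]
ft_force: [-0.0, 0.6, -1.4]
opening: 0.111
grip_force: 30.0
```

Call:
jog_arm --steps '[0, 0, 0, 0, 0, 0, 0, 0, 0, 0, 0, 0, 0, 0, 0, 0, 0, 0]' --jaw 0.0

```text
time_s: 10.85
eef_pos: [0.3721, -0.262, 0.0468]
orientation: [[-1.0, 0.001, 0.0], [0.001, 1.0, -0.0], [-0.0, -0.0, -1.0]]
ft_force: [-0.0, 0.8, 2.2]
opening: 0.108
grip_force: 30.0
```

Call:
jog_arm --steps '[0, 0, -0.2, 0, 0, 0, 0, 0, -0.6, 0, 0, 0, 0, 0, -1.1, 0, 0, 0, -0.06, 0.3, -1.1, 0, 0, 0, -0.14, 0.7, -1.1, 0, 0, 0]' --only "pos|grip"

```text
eef_pos: [0.3869, -0.1931, 0.1585]
grip_force: 30.0
```

Call:
jog_arm --steps '[-0.09, 0.45, 0, 0, 0, 0, -0.18, 0.9, 0, 0, 0, 0, -0.27, 1.35, 0, 0, 0, 0, -0.36, 1.8, 0, 0, 0, 0, -0.45, 2.25, 0, 0, 0, 0]' --only "pos"

```text
eef_pos: [0.4309, 0.0349, 0.1563]
```

Call:
jog_arm --steps '[-0.09, 0.45, 0, 0, 0, 0, -0.18, 0.9, 0, 0, 0, 0, -0.27, 1.3, 0, 0, 0, 0, -0.325, 1.5, 0, 0, 0, 0, -0.325, 1.58, 0, 0, 0, 0]' --only "pos"

```text
eef_pos: [0.4635, 0.1927, 0.156]
```

Call:
jog_arm --steps '[0, 0, 0, 0, 0, 0, 0, 0, 0, 0, 0, 0]'

```text
time_s: 12.55
eef_pos: [0.4634, 0.1901, 0.1563]
orientation: [[-1.0, 0.001, -0.001], [0.001, 1.0, -0.001], [0.001, -0.001, -1.0]]
ft_force: [-0.4, 0.1, -1.8]
opening: 0.111
grip_force: 30.0
```

Target height is 0.0468 + 0.005 = 0.0518.

Call:
jog_arm --steps '[0, 0.01, 0.4, 0, 0, 0, 0, 0.01, 0.75, 0, 0, 0, 0, 0.01, 0.9, 0, 0, 0, 0, 0.01, 0.97, 0, 0, 0, 0, 0.01, 1, 0, 0, 0]' --only "pos|ft"

```text
eef_pos: [0.4637, 0.1911, 0.0564]
ft_force: [-0.8, -0.2, -1.4]
```

Call:
jog_arm --steps '[0, 0, 0.01, 0, 0, 0, 0, 0, 0.02, 0, 0, 0, 0, 0, 0.03, 0, 0, 0, 0, 0, 0.04, 0, 0, 0]' --only "pos|ft"

```text
eef_pos: [0.4643, 0.1921, 0.0532]
ft_force: [-0.4, -0.1, -2.4]
```

Call:
jog_arm --steps '[0, 0, 0.005, 0, 0, 0, 0, 0, 0.01, 0, 0, 0, 0, 0, 0.01, 0, 0, 0]' --only "pos|ft|open"

```text
eef_pos: [0.464, 0.1922, 0.0519]
ft_force: [-0.2, 0.9, 0.6]
opening: 0.111
```

To row units: 0.0007 m is 0.007.

Call:
jog_arm --steps '[0, 0, 0.007, 0, 0, 0, 0, 0, 0.007, 0, 0, 0]' --only "pos|ft"

```text
eef_pos: [0.4642, 0.1923, 0.0518]
ft_force: [-1.3, 1.2, 6.7]
```

Call:
jog_arm --steps '[0, 0, -0.005, 0, 0, 0, 0, 0, -0.005, 0, 0, 0, 0, 0, -0.005, 0, 0, 0, 0, 0, -0.005, 0, 0, 0]' --jaw 0.5 --only "ft|open"

```text
ft_force: [-0.6, 0.5, 1.2]
opening: 0.435
```

Call:
jog_arm --steps '[0, 0, -0.3, 0, 0, 0, 0, 0, -0.6, 0, 0, 0, 0, 0, -0.9, 0, 0, 0, -0.04, -0.4, -0.9, 0, 0, 0, -0.09, -0.85, -0.9, 0, 0, 0]' --only "pos|open"

```text
eef_pos: [0.4735, 0.107, 0.1428]
opening: 0.498
```

Call:
jog_arm --steps '[-0.05, -0.47, 0, 0, 0, 0, -0.1, -0.94, 0, 0, 0, 0, -0.14, -1.4, 0, 0, 0, 0, -0.19, -1.87, 0, 0, 0, 0, -0.24, -2.34, 0, 0, 0, 0]' --only "pos|open"

```text
eef_pos: [0.4964, -0.1289, 0.1414]
opening: 0.501
```

Call:
jog_arm --steps '[-0.05, -0.47, 0, 0, 0, 0, -0.1, -0.94, 0, 0, 0, 0, -0.14, -1.4, 0, 0, 0, 0, -0.165, -1.65, 0, 0, 0, 0, -0.165, -1.685, 0, 0, 0, 0]' --only "pos|open"

```text
eef_pos: [0.5126, -0.2986, 0.1412]
opening: 0.499
```

Call:
jog_arm --steps '[0, 0, 0, 0, 0, 0, 0, 0, 0, 0, 0, 0]'

```text
time_s: 16.05
eef_pos: [0.5128, -0.294, 0.1411]
orientation: [[-1.0, -0.0, -0.001], [-0.0, 1.0, 0.001], [0.001, 0.001, -1.0]]
ft_force: [-0.2, 0.0, -0.0]
opening: 0.496
grip_force: 0.0
```

Run:
```python
from bench import arm
import cv2
from h import *
d=arm.get_image("wrist"); w=d["pixels"][:,:,::-1]; t=arm.get_image("top")["pixels"][:,:,::-1]
c=(d["intrinsics"],d["rvec"],d["tvec"]); print(arm.state()["eef_pos"],proj(c,[.5133,-.2955,.072]))
cv2.imwrite("pics/p3.png",np.hstack([w,cv2.resize(t[120:240,140:230],(288,384))]))
```

```text
[ 0.51299792 -0.29394416  0.14133776] [254.69361551 205.62191061]
```

View pics/p3.png

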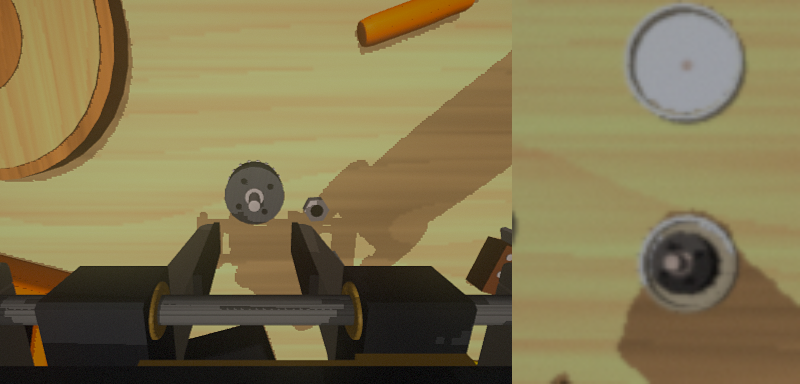

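The wrist view shows the large shank top at (254,205), matching the prediction of (254.7,205.6). The medium saw stands in its cap in the top view. Descend, grip and carry.

To row units: 0.0945 m is 0.945, -0.0015 m is -0.015.

Call:
jog_arm --steps '[0, -0.015, 0.3, 0, 0, 0, 0, -0.015, 0.6, 0, 0, 0, 0, -0.015, 0.8, 0, 0, 0, 0, -0.015, 0.9, 0, 0, 0, 0, -0.015, 0.945, 0, 0, 0]'

```text
time_s: 16.65
eef_pos: [0.5127, -0.2959, 0.0461]
orientation: [[-1.0, -0.0, -0.001], [-0.0, 1.0, 0.001], [0.001, 0.001, -1.0]]
ft_force: [0.1, -0.0, 0.2]
opening: 0.504
grip_force: 0.0
```

Call:
jog_arm --steps '[0, 0, 0, 0, 0, 0, 0, 0, 0, 0, 0, 0, 0, 0, 0, 0, 0, 0, 0, 0, 0, 0, 0, 0, 0, 0, 0, 0, 0, 0]' --jaw 0.0

```text
time_s: 17.15
eef_pos: [0.5132, -0.2969, 0.0474]
orientation: [[-1.0, 0.001, 0.001], [0.001, 1.0, 0.0], [-0.001, 0.0, -1.0]]
ft_force: [0.6, -0.6, -2.3]
opening: 0.11
grip_force: 30.0
```

Call:
jog_arm --steps '[0, 0, 0, 0, 0, 0, 0, 0, 0, 0, 0, 0, 0, 0, 0, 0, 0, 0]' --jaw 0.0

```text
time_s: 17.45
eef_pos: [0.5131, -0.2969, 0.0471]
orientation: [[-1.0, 0.001, 0.0], [0.001, 1.0, 0.0], [-0.0, 0.0, -1.0]]
ft_force: [0.1, 1.5, 2.3]
opening: 0.11
grip_force: 30.0
```

To row units: -0.11 m is -1.1, 0.07 m is 0.7.

Call:
jog_arm --steps '[0, 0, -0.2, 0, 0, 0, 0, 0, -0.6, 0, 0, 0, 0, 0, -1.1, 0, 0, 0, -0.06, 0.3, -1.1, 0, 0, 0, -0.14, 0.7, -1.1, 0, 0, 0]' --only "pos|grip"

```text
eef_pos: [0.5278, -0.2286, 0.1588]
grip_force: 30.0
```

Call:
jog_arm --steps '[-0.09, 0.45, 0, 0, 0, 0, -0.18, 0.9, 0, 0, 0, 0, -0.27, 1.35, 0, 0, 0, 0, -0.36, 1.8, 0, 0, 0, 0, -0.45, 2.25, 0, 0, 0, 0]' --only "pos"

```text
eef_pos: [0.5718, -0.0004, 0.1562]
```

Call:
jog_arm --steps '[-0.09, 0.45, 0, 0, 0, 0, -0.18, 0.9, 0, 0, 0, 0, -0.27, 1.35, 0, 0, 0, 0, -0.36, 1.8, 0, 0, 0, 0, -0.377, 1.984, 0, 0, 0, 0]' --only "pos"

```text
eef_pos: [0.6096, 0.2, 0.1559]
```

Call:
jog_arm --steps '[0, 0, 0, 0, 0, 0, 0, 0, 0, 0, 0, 0]'

```text
time_s: 19.15
eef_pos: [0.6096, 0.1955, 0.1562]
orientation: [[-1.0, 0.0, -0.001], [0.0, 1.0, -0.001], [0.001, -0.001, -1.0]]
ft_force: [0.3, -0.5, -1.4]
opening: 0.112
grip_force: 30.0
```

Call:
jog_arm --steps '[0, 0.01, 0.4, 0, 0, 0, 0, 0.01, 0.75, 0, 0, 0, 0, 0.01, 0.9, 0, 0, 0, 0, 0.01, 0.97, 0, 0, 0, 0, 0.01, 1, 0, 0, 0]' --only "pos|ft"

```text
eef_pos: [0.6105, 0.1965, 0.0573]
ft_force: [0.2, -0.6, -2.8]
```

Call:
jog_arm --steps '[0, 0, 0.01, 0, 0, 0, 0, 0, 0.02, 0, 0, 0, 0, 0, 0.03, 0, 0, 0, 0, 0, 0.04, 0, 0, 0]' --only "pos|ft"

```text
eef_pos: [0.6105, 0.1975, 0.0537]
ft_force: [-0.3, -0.5, -2.1]
```

Call:
jog_arm --steps '[0, 0, 0.005, 0, 0, 0, 0, 0, 0.01, 0, 0, 0, 0, 0, 0.01, 0, 0, 0]' --only "pos|ft|open"

```text
eef_pos: [0.6101, 0.1975, 0.0521]
ft_force: [-1.0, 0.5, -1.0]
opening: 0.108
```

Call:
jog_arm --steps '[0, 0, 0.005, 0, 0, 0, 0, 0, 0.005, 0, 0, 0]' --only "pos|ft|open"

```text
eef_pos: [0.6102, 0.1976, 0.0521]
ft_force: [-1.8, 1.0, 3.5]
opening: 0.111
```

To row units: -0.0005 m is -0.005.

Call:
jog_arm --steps '[0, 0, -0.005, 0, 0, 0, 0, 0, -0.005, 0, 0, 0, 0, 0, -0.005, 0, 0, 0, 0, 0, -0.005, 0, 0, 0]' --jaw 0.5 --only "ft|open"

```text
ft_force: [-0.0, -0.4, -0.0]
opening: 0.434
```

Call:
jog_arm --steps '[0, 0, -0.3, 0, 0, 0, 0, 0, -0.6, 0, 0, 0, 0, 0, -0.9, 0, 0, 0, -0.01, -0.4, -0.9, 0, 0, 0, -0.02, -0.85, -0.9, 0, 0, 0]' --only "pos|open"

```text
eef_pos: [0.6128, 0.1126, 0.1436]
opening: 0.5
```

Call:
jog_arm --steps '[-0.01, -0.47, 0, 0, 0, -7, -0.02, -0.94, 0, 0, 0, -14, -0.03, -1.4, 0, 0, 0, -21, -0.04, -1.87, 0, 0, 0, -28, -0.05, -2.34, 0, 0, 0, -33.8]' --only "pos|open"

```text
eef_pos: [0.6166, -0.1236, 0.142]
opening: 0.503
```

Call:
jog_arm --steps '[0, 0, 0, 0, 0, 0, 0, 0, 0, 0, 0, 0]'

```text
time_s: 22.15
eef_pos: [0.6166, -0.1225, 0.1417]
orientation: [[-0.833, -0.553, -0.0], [-0.553, 0.833, 0.001], [-0.0, 0.001, -1.0]]
ft_force: [0.3, 0.6, 0.2]
opening: 0.5
grip_force: 0.0
```

Run:
```python
from bench import arm
from h import *
s=arm.state(); R=s["orientation"]; print(R.round(3),s["joints"].round(1)); print(R.T@(np.array([.619,-.1893,.032])-s["eef_pos"]))
```

```text
[[-0.833 -0.553 -0.   ]
 [-0.553  0.833  0.001]
 [-0.     0.001 -1.   ]] [ -22.2   20.3   86.5    0.    73.2 -145.8]
[ 0.03497335 -0.05705433  0.10971066]
```

To row units: -0.057 m is -0.57, 0.035 m is 0.35.

Call:
jog_arm --steps '[0.18, -0.29, 0, 0, 0, 0, 0.35, -0.57, 0.1, 0, 0, 0, 0.35, -0.57, 0.1, 0, 0, 0, 0.35, -0.57, 0.1, 0, 0, 0]' --only "pos|open"

```text
eef_pos: [0.6192, -0.187, 0.1314]
opening: 0.501
```

Run:
```python
from bench import arm
from h import *
d=arm.get_image("wrist"); w=d["pixels"][:,:,::-1]; t=arm.get_image("top")["pixels"][:,:,::-1]
c=(d["intrinsics"],d["rvec"],d["tvec"]); s=arm.state(); print(s["eef_pos"],repr(c))
for a in ([.6407,-.1679],[.6479,-.179],[.5991,-.2125],[.5913,-.2003],[.619,-.1893]): print(proj(c,[a[0]-.0008,a[1]+.0008,.056]))
cv2.imwrite("pics/p4.png",np.hstack([w,cv2.resize(t[100:220,140:230],(288,384))]))
```

```text
[ 0.61956779 -0.18652684  0.13202403] (array([[283.46023652,   0.        , 255.22634443],
       [  0.        , 283.46023652, 195.32333536],
       [  0.        ,   0.        ,   1.        ]]), array([-1.41174658, -2.64238071, -0.35685554]), array([ 0.50031264, -0.40356814,  0.20297115]))
[261.33403008 232.57299462]
[247.14745658 232.3938736 ]
[245.83092433 169.65700801]
[262.33222956 169.9914666 ]
[255.19972222 201.81646795]
```

View pics/p4.png

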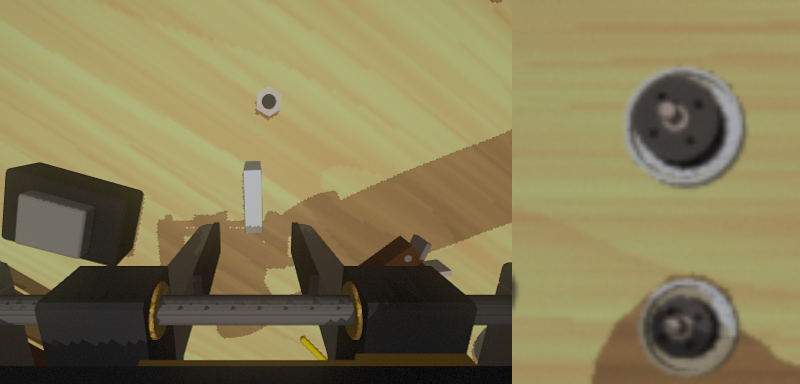

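The large and medium saws are seated in their caps. The spacer top is in view at about (253,201), with the block at (410,255). I'll segment the spacer top from the pixels for exact numbers.

Run:
```python
from bench import arm
from h import *
d=arm.get_image("wrist"); c=(d["intrinsics"],d["rvec"],d["tvec"]); p=d["pixels"].astype(int)
m=((p.min(2)>140)&(p.max(2)-p.min(2)<45)).astype(np.uint8); m[:, :225]=0; m[:,285:]=0; m[:150]=0; m[245:]=0
n,l,st,ce=cv2.connectedComponentsWithStats(m); print(st[1:],ce[1:])
k=1+st[1:,4].argmax(); r=cv2.minAreaRect(np.argwhere(l==k)[:,::-1].astype(np.float32)); print(r)
B=[plane(c,q,.056) for q in cv2.boxPoints(r)]; print(np.array(B).round(4), np.mean(B,0))
for i in range(4): e=B[i]-B[i-1]; print(np.hypot(*e).round(4),np.degrees(np.arctan2(e[1],e[0])).round(1))
s=arm.state(); print(s["eef_pos"],s["orientation"].round(3))
```

```text
[[243 169  19  58 963]] [[252.55244029 197.11214953]]
((252.57740783691406, 197.58973693847656), (57.10899353027344, 17.173410415649414), 87.87889862060547)
[[ 0.6001 -0.2135]
 [ 0.5912 -0.2013]
 [ 0.6345 -0.1696]
 [ 0.6439 -0.1825]] [ 0.61739566 -0.19172925]
0.0537 -144.7
0.0151 126.0
0.0536 36.2
0.016 -53.9
[ 0.61963479 -0.18663302  0.13218807] [[-0.83  -0.557  0.   ]
 [-0.557  0.83   0.   ]
 [-0.     0.    -1.   ]]
```

Run:
```python
from bench import arm
from h import *
s=arm.state(); R=s["orientation"]; print(R.T@(np.array([.6195,-.1897,.032])-s["eef_pos"]),s["eef_pos"])
```

```text
[ 0.00185799 -0.00248811  0.10018698] [ 0.61963479 -0.18663302  0.13218807]
```

Call:
jog_arm --steps '[0.02, -0.025, 0.3, 0, 0, -1, 0.02, -0.025, 0.6, 0, 0, -2, 0.02, -0.025, 0.85, 0, 0, -2, 0.02, -0.025, 1, 0, 0, -2, 0.02, -0.025, 1, 0, 0, -2]'

```text
time_s: 23.2
eef_pos: [0.6176, -0.1899, 0.0296]
orientation: [[-0.811, -0.585, -0.004], [-0.585, 0.811, 0.002], [0.002, 0.004, -1.0]]
ft_force: [-0.5, 0.9, -0.5]
opening: 0.499
grip_force: 0.0
```

Call:
jog_arm --steps '[0, 0, 0, 0, 0, 0, 0, 0, 0, 0, 0, 0, 0, 0, 0, 0, 0, 0, 0, 0, 0, 0, 0, 0, 0, 0, 0, 0, 0, 0]' --jaw 0.0

```text
time_s: 23.7
eef_pos: [0.6198, -0.192, 0.033]
orientation: [[-0.812, -0.584, 0.002], [-0.584, 0.812, -0.001], [-0.001, -0.002, -1.0]]
ft_force: [-0.3, 1.0, 3.3]
opening: 0.174
grip_force: 30.0
```

Call:
jog_arm --steps '[0, 0, 0, 0, 0, 0, 0, 0, 0, 0, 0, 0]' --jaw 0.0

```text
time_s: 23.9
eef_pos: [0.6198, -0.192, 0.033]
orientation: [[-0.812, -0.584, 0.001], [-0.584, 0.812, -0.001], [-0.001, -0.001, -1.0]]
ft_force: [-0.2, 0.6, 6.2]
opening: 0.17
grip_force: 30.0
```

Gripped at 16 mm. I'll lift, turn to the block's heading of about -15°, and hover beyond the block so the wrist camera can refine its pose.

The rows are not in the units I measure in: shifts go in units of 100 mm. I convert before sending: -0.03 m is -0.3, 0.015 m is 0.15.

Call:
jog_arm --steps '[0, 0, -0.3, 0, 0, 0, 0, 0, -0.7, 0, 0, 0, 0, 0, -1, 0, 0, 4, -0.2, 0.15, -1, 0, 0, 12, -0.5, 0.35, -1, 0, 0, 20]' --only "pos|grip"

```text
eef_pos: [0.6394, -0.1353, 0.1329]
grip_force: 30.0
```

Run:
```python
from bench import arm
from h import *
s=arm.state(); R=s["orientation"]; print(R.T@(np.array([.686,-.015,.133])-s["eef_pos"]),s["eef_pos"],np.degrees(np.arctan2(R[1,0],R[0,0]))%360)
```

```text
[-0.07659047  0.10384414 -0.00014266] [ 0.63942329 -0.13533425  0.13293193] 195.2511938663284
```

To row units: 0.104 m is 1.04, -0.077 m is -0.77.

Call:
jog_arm --steps '[-0.24, 0.33, 0, 0, 0, 7, -0.48, 0.66, 0, 0, 0, 14, -0.77, 1.04, 0, 0, 0, 21, -0.77, 1.04, 0, 0, 0, 28, -0.77, 1.04, 0, 0, 0, 30.5]' --only "pos|grip"

```text
eef_pos: [0.6847, -0.0112, 0.1307]
grip_force: 30.0
```

Call:
jog_arm --steps '[0, 0, 0, 0, 0, 0, 0, 0, 0, 0, 0, 0]' --only "pos|orien"

```text
eef_pos: [0.6846, -0.0132, 0.1312]
orientation: [[-0.967, 0.254, -0.001], [0.254, 0.967, 0.0], [0.001, -0.0, -1.0]]
```

Run:
```python
from bench import arm
from h import *
d=arm.get_image("wrist"); c=(d["intrinsics"],d["rvec"],d["tvec"]); w=d["pixels"][:,:,::-1]
s=arm.state(); R=s["orientation"]; print(s["eef_pos"],np.degrees(np.arctan2(R[1,0],R[0,0]))%360,repr(c))
cr=cv2.resize(w[60:250,160:360],None,fx=3,fy=3,interpolation=cv2.INTER_CUBIC)
for i in range(0,200,20): cv2.putText(cr,str(160+i),(i*3,8),0,.3,(0,0,255)); cv2.putText(cr,str(60+i),(0,i*3+3),0,.3,(0,0,255))
cv2.imwrite("pics/p5.png",cr)
```

```text
[ 0.68469019 -0.01338791  0.13139541] 165.28655176718235 (array([[283.46023652,   0.        , 255.22634443],
       [  0.        , 283.46023652, 195.32333536],
       [  0.        ,   0.        ,   1.        ]]), array([-2.31222669, -1.78494076, -0.23923711]), array([-0.15948565, -0.65004423,  0.13517211]))
```

View pics/p5.png

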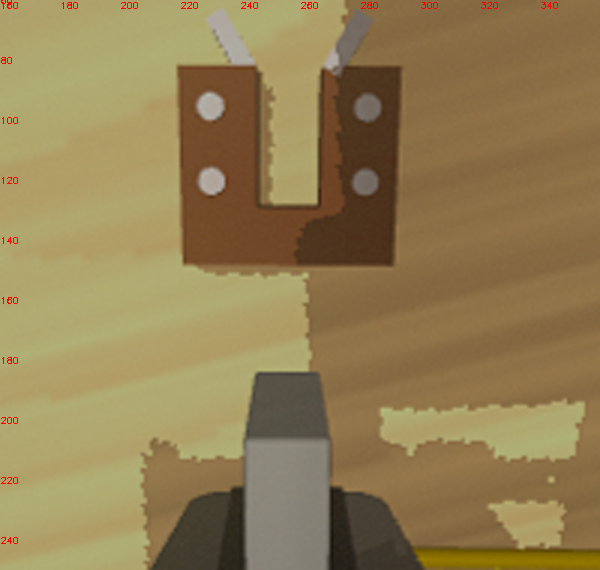

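The wrist view shows the block squarely: outer top corners at crop (178,66), (402,66), (394,266) and (183,266), and gap edges at x≈257 and 321 with the stop at y≈206. The held spacer's lower front edge is at crop (256–320, 373). I'll compute both poses.

Run:
```python
from h import *
np.set_printoptions(precision=4,suppress=True)
c=([[283.46023652,0,255.22634443],[0,283.46023652,195.32333536],[0,0,1]],[-2.31222669,-1.78494076,-.23923711],[-.15948565,-.65004423,.13517211])
f=lambda p,z:plane(c,u(p,(160,60),3),z)
C=[f(p,.026) for p in [(178,66),(402,66),(394,266),(183,266)]]
x=((C[2]+C[3])-(C[0]+C[1]))/2; L=np.hypot(*x); xa=x/L; ang=np.degrees(np.arctan2(xa[1],xa[0]))
y=((C[0]+C[3])-(C[1]+C[2]))/2; print('len',L,'wid',np.hypot(*y),'yaw',ang,'yaw from y',np.degrees(np.arctan2(y[1],y[0])),'origin',np.mean(C,0)-.018*xa)
G=[f(p,.026) for p in [(257,66),(321,66),(318,206),(257,206)]]
print('gap',np.hypot(*(G[0]-G[1])),'stop',(G[2]+G[3])/2,'origin',(G[2]+G[3])/2-.03*xa,'mouth mid',(G[0]+G[1])/2)
S=[f(p,z) for p,z in [((256,373),.0984),((320,373),.0984),((245,438),.1544),((330,438),.1544)]]
print('spacer front',S, 'w',np.hypot(*(S[0]-S[1])),np.hypot(*(S[2]-S[3])))
e=S[0]-S[1]; print(np.degrees(np.arctan2(e[1],e[0]))-90, 'centre',(S[0]+S[1])/2+.03*xa,(S[2]+S[3])/2+.03*xa)
```

```text
len 0.060062420296724414 wid 0.06782441268330462 yaw -15.068141501627988 yaw from y -104.6671751883035 origin [0.5937 0.0104]
gap 0.019380021004103222 stop [0.6219 0.0024] origin [0.5929 0.0102] mouth mid [0.582  0.0132]
spacer front [array([ 0.656 , -0.0146]), array([0.66  , 0.0006]), array([ 0.6552, -0.0144]), array([0.6591, 0.0005])] w 0.015682335009264504 0.015406380847557175
-194.66649087510046 centre [ 0.687  -0.0148] [ 0.6861 -0.0148]
```

The spacer is aligned with the gap to within 0.3 mm laterally and 0.3° in yaw. I'll back off along the gap axis and lower in front of the mouth.

To row units: 0.172 m is 1.72, 0.16 m is 1.6.

Call:
jog_arm --steps '[0.45, 0, 0, 0, 0, 0, 0.9, 0, 0, 0, 0, 0, 1.3, 0, 0, 0, 0, 0, 1.6, 0, 0, 0, 0, 0, 1.72, 0, 0, 0, 0, 0]' --only "pos|grip"

```text
eef_pos: [0.5159, 0.0313, 0.1314]
grip_force: 30.0
```

Call:
jog_arm --steps '[0, 0, 0.4, 0, 0, 0, 0, 0, 0.75, 0, 0, 0, 0, 0, 0.9, 0, 0, 0, 0, 0, 0.96, 0, 0, 0, 0, 0, 0.96, 0, 0, 0]'

```text
time_s: 26.15
eef_pos: [0.5183, 0.0305, 0.0355]
orientation: [[-0.967, 0.255, -0.001], [0.255, 0.967, 0.0], [0.001, -0.0, -1.0]]
ft_force: [0.6, 0.6, -0.4]
opening: 0.173
grip_force: 30.0
```

Call:
jog_arm --steps '[0, 0, 0, 0, 0, 0, 0, 0, 0, 0, 0, 0]'

```text
time_s: 26.35
eef_pos: [0.52, 0.0304, 0.0373]
orientation: [[-0.967, 0.254, 0.003], [0.254, 0.967, -0.0], [-0.003, 0.0, -1.0]]
ft_force: [0.4, 0.2, -0.8]
opening: 0.174
grip_force: 30.0
```

Run:
```python
from bench import arm
from h import *
a=np.radians(-14.9); B=np.array([[np.cos(a),-np.sin(a)],[np.sin(a),np.cos(a)]])
s=arm.state(); R=s["orientation"]; print('TCP in block',B.T@(s["eef_pos"][:2]-[.593,.0104]),np.degrees(np.arctan2(R[1,0],R[0,0]))%360)
print('at look',B.T@(np.array([.6847,-.0133])-[.593,.0104]))
```

```text
TCP in block [-0.0757224  0.0005582] 165.26119952103934
at look [0.09471073 0.00067596]
```

To row units: 0.0025 m is 0.025, -0.04 m is -0.4.

Call:
jog_arm --steps '[0, 0, 0.025, 0, 0, 0, -0.1, 0, 0.025, 0, 0, 0, -0.25, 0, 0.025, 0, 0, 0, -0.35, 0, 0.025, 0, 0, 0, -0.4, 0, 0.025, 0, 0, 0]'

```text
time_s: 26.85
eef_pos: [0.5588, 0.02, 0.0337]
orientation: [[-0.967, 0.255, 0.001], [0.255, 0.967, -0.0], [-0.001, 0.0, -1.0]]
ft_force: [-0.0, -0.5, -1.8]
opening: 0.173
grip_force: 30.0
```

Call:
jog_arm --steps '[-0.05, 0, 0, 0, 0, 0, -0.1, 0, 0, 0, 0, 0, -0.15, 0, 0, 0, 0, 0, -0.2, 0, 0, 0, 0, 0, -0.25, 0, 0, 0, 0, 0]'

```text
time_s: 27.35
eef_pos: [0.5819, 0.0141, 0.0334]
orientation: [[-0.967, 0.254, -0.0], [0.254, 0.967, 0.0], [0.0, -0.0, -1.0]]
ft_force: [-0.3, -0.4, -1.4]
opening: 0.174
grip_force: 30.0
```

To row units: -0.0075 m is -0.075, -0.006 m is -0.06.

Call:
jog_arm --steps '[-0.02, 0, 0, 0, 0, 0, -0.04, 0, 0, 0, 0, 0, -0.06, 0, 0, 0, 0, 0, -0.075, 0, 0, 0, 0, 0]' --only "pos|ft"

```text
eef_pos: [0.5889, 0.0122, 0.0334]
ft_force: [0.1, -0.4, -0.3]
```

Call:
jog_arm --steps '[-0.01, 0, 0, 0, 0, 0, -0.02, 0, 0, 0, 0, 0, -0.02, 0, 0, 0, 0, 0]' --only "pos|ft"

```text
eef_pos: [0.5908, 0.0117, 0.0334]
ft_force: [0.3, -0.1, -1.1]
```

Call:
jog_arm --steps '[-0.005, 0, 0, 0, 0, 0, -0.01, 0, 0, 0, 0, 0, -0.01, 0, 0, 0, 0, 0]' --only "pos|ft"

```text
eef_pos: [0.5915, 0.0115, 0.0334]
ft_force: [1.1, 0.1, -1.0]
```

Call:
jog_arm --steps '[-0.005, 0, 0, 0, 0, 0, -0.01, 0, 0, 0, 0, 0, -0.01, 0, 0, 0, 0, 0]' --only "pos|ft"

```text
eef_pos: [0.5917, 0.0115, 0.0332]
ft_force: [-5.0, 0.6, 2.5]
```

Call:
jog_arm --steps '[-0.005, 0, 0, 0, 0, 0, -0.01, 0, 0, 0, 0, 0, -0.01, 0, 0, 0, 0, 0]' --only "pos|ft"

```text
eef_pos: [0.5917, 0.0116, 0.033]
ft_force: [-7.6, 1.5, 4.4]
```

Call:
jog_arm --steps '[-0.005, 0, 0, 0, 0, 0, -0.01, 0, 0, 0, 0, 0, -0.01, 0, 0, 0, 0, 0]' --only "pos|ft|open"

```text
eef_pos: [0.5918, 0.0115, 0.0331]
ft_force: [-11.2, 1.7, 8.8]
opening: 0.174
```

The spacer has stalled against the stop at 11 N, with its centre within about 0.5 mm of the home point. I'll release, rise and look.

Call:
jog_arm --steps '[0, 0, 0, 0, 0, 0, 0, 0, 0, 0, 0, 0, 0, 0, 0, 0, 0, 0, 0, 0, 0, 0, 0, 0]' --jaw 0.4 --only "pos|ft|open"

```text
eef_pos: [0.5952, 0.0105, 0.0336]
ft_force: [0.1, -0.4, 0.6]
opening: 0.401
```

Call:
jog_arm --steps '[0, 0, -0.2, 0, 0, 0, 0, 0, -0.5, 0, 0, 0, 0, 0, -0.9, 0, 0, 0, -0.4, 0, -1, 0, 0, 0, -0.8, 0, -1, 0, 0, 0]' --only "pos|ft|open"

```text
eef_pos: [0.6747, -0.01, 0.1376]
ft_force: [0.5, 0.3, -0.2]
opening: 0.401
```

Call:
jog_arm --steps '[-0.1, 0, 0, 0, 0, 0, -0.1, 0, 0, 0, 0, 0, -0.1, 0, 0, 0, 0, 0]' --only "pos|ft|open"

```text
eef_pos: [0.6812, -0.0121, 0.1329]
ft_force: [-1.0, 0.1, 0.3]
opening: 0.398
```

Run:
```python
from bench import arm
from h import *
d=arm.get_image("wrist"); w=d["pixels"][:,:,::-1]; sd=arm.get_image("side")["pixels"][:,:,::-1]
print(repr((d["rvec"],d["tvec"])),arm.state()["eef_pos"])
a=cv2.resize(w[60:250,160:360],(400,380),interpolation=cv2.INTER_CUBIC)
b=cv2.resize(sd[130:225,160:260+0],(400,380),interpolation=cv2.INTER_CUBIC)
e=cv2.resize(sd[130:225,250:350],(400,380),interpolation=cv2.INTER_CUBIC)
cv2.imwrite("pics/p6.png",np.hstack([a,e]))
```

```text
(array([-2.31287886, -1.78369767, -0.23948257]), array([-0.16037727, -0.64687814,  0.13764468])) [ 0.68083843 -0.01179715  0.13321684]
```

View pics/p6.png

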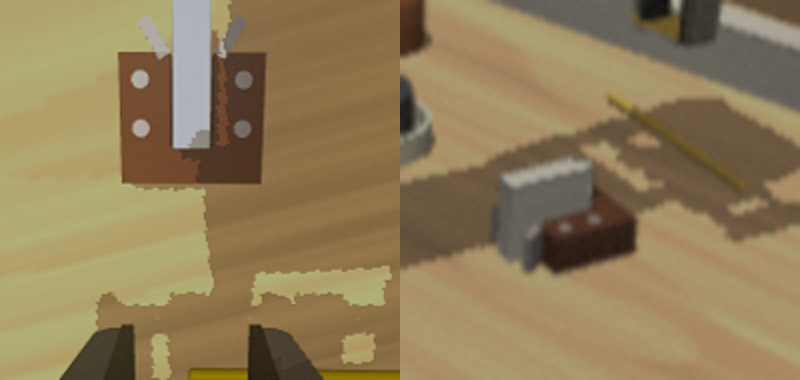

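The spacer stands upright in the gap, front top edge at crop (173–211, 148), and the side crop agrees. I'll check how far home it is and that all three saws are still in place.

Run:
```python
from bench import arm
from h import *
c=([[283.46023652,0,255.22634443],[0,283.46023652,195.32333536],[0,0,1]],[-2.31287886,-1.78369767,-.23948257],[-.16037727,-.64687814,.13764468])
f=lambda p,z:plane(c,u(p,(160,60),2),z)
a=np.radians(-14.9); B=np.array([[np.cos(a),-np.sin(a)],[np.sin(a),np.cos(a)]])
C=[f(p,.026) for p in [(119,52.5),(267,52.5),(262,184),(122,184)]]; o=np.mean(C,0)-.018*B[:,0]; print('origin',o)
for p in [(173,148.5),(211,148.5)]: print(B.T@(f(p,.056)-o))
t=arm.get_image("top")["pixels"][:,:,::-1]
cv2.imwrite("pics/p7.png",cv2.resize(t[100:230,100:300],(800,520),interpolation=cv2.INTER_CUBIC))
```

```text
origin [0.59371357 0.01064178]
[ 0.02951109 -0.00835795]
[0.02946029 0.00787004]
```

View pics/p7.png

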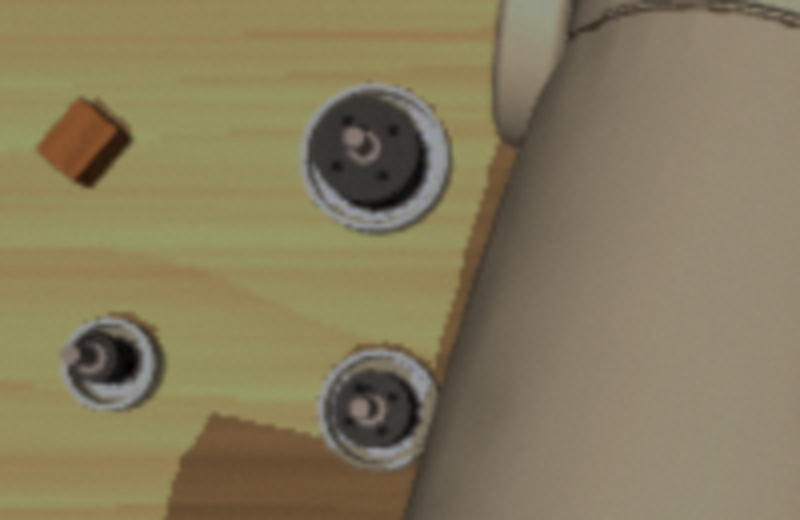

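All three saws stand in their matching caps. The spacer front measures x = 29.5 mm against the stop at 30 mm, which is within pixel error, and it stalled there under force. Handing in.

Run:
```python
from bench import arm
print(arm.finish_job())
```

```text
the job is handed in; nothing more can be done
None
```

I handed the job in at about 29 s: the three hole saws stand teeth down in their matching caps, and the spacer bar is upright in the gap against the stop (front face 29.5 mm by camera, stop at 30 mm).

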